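Hold a palm-sugar cake over the inspection light with tongs

TASK

Check a sugar cake for cracks: press the inspection light's push button fully down and let it come up again. Then take the steel tongs off their rest, close them on the small round sugar cake on the slatted rack and lift it with the tongs only, never touching it with fingers or arm. Finish while holding it still in the tongs over the middle of the light's white plate, about 10 cm above it, with the sugar-filled shell and the square sugar block left where they stand.

Things in the scene. Friction and masses are not known exactly. Their poses are not given: they have to be found in the camera images.
- tongs: Steel tongs, 195 mm long, lying flat on the rest's two bars: two strip arms on edge (20 mm high, 3 mm thick) joined at the tail. Origin: grip point, midway between the arms, half-way up, 40 mm above the table at first, near the centre of mass. x to the jaws (ends at +103 mm; tail -95 mm), y across the arms, z up. Sprung open, 55 mm wide outside at the grip point (58 mm 10 mm nearer the jaws).
- tongs_left (a joint): Closing angle of each tong arm (both turn equally, pivots 80 mm behind the grip point): 0 = sprung open, jaws 68 mm clear; 0.12 = jaws on the round cake, 36 mm outside at the grip point. Squeezing at the grip point takes 5 N to begin, 8 N at the cake. Squeezed to 51 mm there the tongs carry safely by their spring, jaws 57 mm clear; jaws move twice as far as the grip.
- tongs_jaws (a point): Point midway between the jaws, 85 mm from the grip point along x, half-way up. Each jaw is 36 mm long, 20 mm high, 3 mm thick, bent to a shallow V hollow towards the other and deepest here: the round cake belongs here.
- rest: Fixed wooden rest: two bars 30 mm high, 14 mm thick, along its y (70 and 100 mm long), 65 mm behind and 60 mm ahead of its origin, on a foot 160 x 50 mm only 5 mm high, so that fingers fit beside the grip point. Origin on the work surface below the tongs' grip point; the tongs point along its x.
- cake: The small round cake of hard brown sugar, an upright cylinder 40 mm in diameter and 44 mm high with a slightly domed top, about 60 g. Origin at its centre, half-way up, 22 mm above the rack's top at the start; z up.
- rack: Fixed low slatted wooden rack, 130 mm (x) by 310 mm (y), top 25 mm above the work surface. Origin at the middle of its underside. Cake, shell and block stand on it in a row along its y, about 100 mm apart, in any order.
- light: Inspection light, a fixed grey box 180 mm (x) by 160 mm (y), 45 mm high, with a white plate 115 x 140 mm on top and a push button on the strip at its +x end. Origin at the middle of its underside.
- plate (a point): Middle of the top face of the white plate, 45 mm above the work surface.
- lamp_button (a joint): Travel of the round push button (28 mm diameter), 0 = up, 0.006 m = fully down; pressed straight down, springs back; about 5 N fully down.
- lamp_button_top (a point): Middle of the button's top face, faces up, 65 mm beyond the light's origin along its x.
- shell_center (a point): Half coconut shell filled with set sugar, 84 mm in diameter, 57 mm high, loose on the rack; point on its axis 25 mm up. Not to be disturbed.
- block_center (a point): Square sugar block 55 x 55 x 30 mm, loose on the rack; its centre. Not to be disturbed.
There are look-alikes about, which are no part of the job. There is more than one size of the tongs; the one meant has the size given above.

How it is judged:
On the way, in this order (a step that is already met when the one before it is completed fails the run):
1. the light's button is fully down (value of joint lamp_button above 0.005 m).
2. the button is up again (value of joint lamp_button below 0.001 m).
3. the tongs are lifted off their rest by the fingers (height (world z) of tongs above 0.05 m and contact force between the fingers and tongs above 1 N and contact force between tongs and rest below 0.05 N), for 0.1 s.
4. the cake is lifted off the rack in the tongs (z of cake in the frame of rack above 0.057 m and contact force between tongs and cake above 0.5 N and contact force between cake and rack below 0.05 N), for 0.2 s.
At the end, for the whole second after the job is handed in: Cake still between the jaws (within 3 cm), tongs held by the fingers, cake centre within 4 cm of the plate's middle sideways and 6 to 19.5 cm above it; cake touches neither light nor robot, tongs not the light; button up; shell and block within 2 cm of their places (horizontal distance between cake and plate below 0.04 m and height (world z) of cake between 0.105 and 0.24 m and distance between cake and tongs_jaws below 0.03 m and contact force between tongs and cake above 0.5 N and contact force between the fingers and tongs above 1 N and contact force between cake and the arm below 0.05 N and contact force between each of cake, tongs and light below 0.05 N and linear speed of cake below 0.03 m/s and value of joint lamp_button below 0.001 m and distance of each of shell_center, block_center from where it was at the start of the episode below 0.02 m); the arm keeps its last pose, push and grip.
It fails at once if the robot itself touches the cake (contact force between any of the fingers, the arm and cake above 0.3 N).
It fails at once if the shell or the block is pushed away (distance of any of shell_center, block_center from where it was at the start of the episode above 0.03 m).
It also fails if it takes over 69 s, if anything falls off the work surface, if the arm or the gripper's body presses on something with over 40 N, if the wrist force passes 120 N, or if a joint passes its speed limit or range.

ROBOT

A 6-joint arm with a two-finger parallel gripper is mounted at the origin on the work surface. World frame = base frame: x ahead of the robot, y to its left, z up, the work surface at z = 0. Lengths are in m, angles in rad, forces in N, time in s.
With the tool pointing down it reaches from about 0.3 to 0.825 m from the base axis. Payload 5.4 kg.
Tool frame: the origin (TCP) lies between the finger pads; the fingertips stand bot.finger_overhang ahead of it and the grasp point (between the pads) lies 2 mm behind it (bot.finger_overhang is the distance from the TCP to the fingertips, in m); z points along the fingers, y is the direction in which the jaws open and shut (so a half turn about z gives the same grasp; the last joint's range is limited). The gripper opens to 92 mm and grips with 3 to 60 N. Pads are 20 mm wide; open, the fingers measure 128 mm over their backs; the gripper's body (75 mm by 189 mm) begins 69 mm behind the grasp point.
Start: joints at [0.994, 0.158, 1.597, -0, 1.386, -0.21], TCP at [0.206, 0.537, 0.232] pointing down, gripper open.
Joint ranges: [-2.91, 2.91], [-0.94, 2.29], [0.18, 2.7], [-1.29, 4.43], [0.17, 2.64], [-3, 3]. Speed limits (rad/s): [2.57, 2.57, 3.14, 3.14, 3.14, 3.14].

INTERFACE

Orientations are given as [roll, pitch, yaw] about the fixed x, y, z axes, in that order (R = Rz(yaw) Ry(pitch) Rx(roll)).
In Python, from cell import bot gives the robot as it stands.
- The arm moves only by the tool drive_tool, never from a script. Its argument "steps" is a list that holds one entry, the list of rows, each a list of 7 numbers: the shift along the tool's x, y, z scaled (see below), then the turn, a rotation vector about the tool's x, y, z scaled (see below), then the closure, from -1 (fully open) to 1 (shut), so that 0 is half open. A call has exactly 8 rows; each row shifts and turns the pose as measured when the row begins, along the tool's axes as they then stand; what a row does not reach is not made up. The controller multiplies each number of a shift by 0.02 m and each number of a turn by 6 degrees. A row lasts 1/10 s, in which the tool goes at most 50 mm and 8.59 degrees, less where a joint would pass 70% of its speed; a pose out of reach is approached as far as the arm can. A call with a number of a shift or a turn outside -1 to 1 is refused whole. A call with a gripper value outside its range is refused whole. The fingers move at their own pace and stop on an object; the grip force is fixed at half the most. Time passes only in rows, so rows that do not move let the fingers close, or fill a call up. It gives the time, the measured TCP pose, the force and the opening at its end, in the units of the state.
- bot.get_obs(): the state, without advancing time (a new reading comes with each control period).
- bot.snapshot(name): name is "scene" or "side" or "wrist"; returns the picture (420x560x3 uint8, red, green, blue); there is no depth.
- bot.get_calibration(name): a dict with "intrinsics" (3x3 intrinsics, pixels), "D" ([k1, k2, p1, p2, k3] as OpenCV has them; the pictures are not rectified), "R" (3x3) and "t" (3): a world point X has camera coordinates R X + t. Camera axes: x right, y down, z forward; pixel columns grow to the right and rows downward; lengths in m; the calibration is good to about 2 mm. A picture is of the moment at which its call begins: read the wrist's pose just before it. get_calibration takes no time and is no camera call; for the wrist camera it gives the pose at the moment of the call.
- bot.hand_in(): hands the job in, once; it reports no verdict.
The state is a dict: "clock": time; "joints": joint angles; "joint_vel": joint speeds; "joint_efforts": joint torques, N m; "ee_pos": TCP position; "eef_rot": TCP orientation; "ft_force": force on the tool from outside, world axes, zero at the start; "moment": the same for the moment, N m; "finger_gap": opening from 0.0 (shut) to 1.0 (fully open).
Only numpy, scipy, OpenCV 4.12 (cv2) and the standard library are available. Lean on these libraries where they do the work, as an engineer would, in place of code of your own. Each camera call takes 0.05 s, during which the arm holds its last target.

## Working session

There is one attempt and no reset: what is moved stays moved. The work goes in short steps, Python scripts to look and compute and a tool call to move; the robot and the scene stay as the last step left them, time stands still between calls to the robot, and variables do not carry over. Pictures are saved under pics/ and viewed, and the job is handed in when it is done.

Besides the shell and the picture viewer there is one more tool, called after "Request:" as name(argument=value, ...), one argument or row to a line, values as JSON. drive_tool: Moves the arm, as the interface text tells. Shifts and turns lie within -1 to 1; 1 stands for 0.02 m of shift or 6 degrees of turn. Its arguments: {"type":"object","properties":{"steps":{"type":"array","items":{"type":"array","items":{"type":"array","items":{"type":"number","minimum":-1,"maximum":1}}}}},"required":["steps"]}

```bash
ls; mkdir -p pics
python3 - <<'E'
from cell import bot
import cv2
print(bot.get_obs()); print(bot.finger_overhang)
for n in("scene","side","wrist"):
    c=bot.get_calibration(n); print(n,c)
    cv2.imwrite(f"pics/{n}0.png",bot.snapshot(n)[:,:,::-1])
E
```

```text
pics
{'clock': 0.0, 'joints': array([ 9.93925843e-01,  1.59051468e-01,  1.59822462e+00,  8.53755171e-07,
        1.38619377e+00, -2.10073292e-01]), 'joint_vel': array([ 0.00148994, -0.00265636,  0.00025102,  0.00056855,  0.00186728,
        0.00127139]), 'joint_efforts': array([ 2.11011815e-03, -3.85572374e+01, -3.22112989e+01,  7.02098454e-02,
        3.77021637e-02, -9.12776022e-05]), 'ee_pos': array([0.205885  , 0.5362408 , 0.23062135]), 'eef_rot': array([-3.13975689e+00, -3.92276827e-04,  2.77479494e+00]), 'ft_force': array([ 0.20590297,  0.22673595, -0.837662  ]), 'moment': array([ 0.00082636, -0.00164482, -0.04761666]), 'finger_gap': 0.9978120648747256}
0.017
scene {'intrinsics': array([[408.32918578,   0.        , 281.93800609],
       [  0.        , 408.32918578, 209.68503817],
       [  0.        ,   0.        ,   1.        ]]), 'D': array([0.01449076, 0.        , 0.        , 0.        , 0.        ]), 'R': array([[ 0.80265663,  0.59614861, -0.01868623],
       [ 0.43583118, -0.60761668, -0.66396773],
       [-0.40717751,  0.52479405, -0.74752771]]), 't': array([-0.44213977, 
[... 239 characters left out ...]
,  0.        ,  0.        ,  0.        ]), 'R': array([[ 0.88749608, -0.46081244, -0.00161309],
       [-0.33002367, -0.63315417, -0.70014297],
       [ 0.32161325,  0.6219065 , -0.71400085]]), 't': array([-0.38604906,  0.26451168,  1.15920853])}
wrist {'intrinsics': array([[372.63738288,   0.        , 277.87446763],
       [  0.        , 372.63738288, 207.39333706],
       [  0.        ,   0.        ,   1.        ]]), 'D': array([-0.0887572,  0.       ,  0.       ,  0.       ,  0.       ]), 'R': array([[ 0.35791904,  0.93375211, -0.0009782 ],
       [ 0.89143764, -0.3413872 ,  0.29798273],
       [ 0.27790806, -0.1075257 , -0.95457076]]), 't': array([-0.57428344, -0.03379719,  0.3933023 ])}
```

View pics/scene0.png

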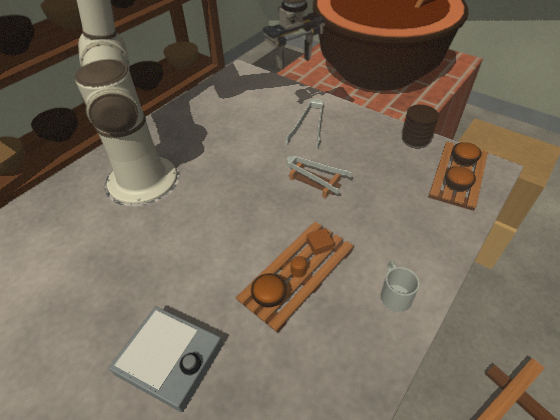

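View pics/side0.png

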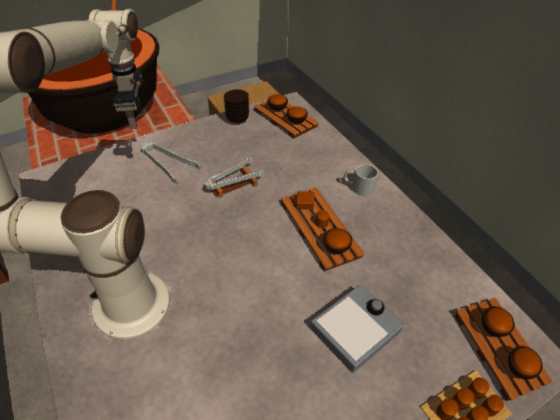

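View pics/wrist0.png

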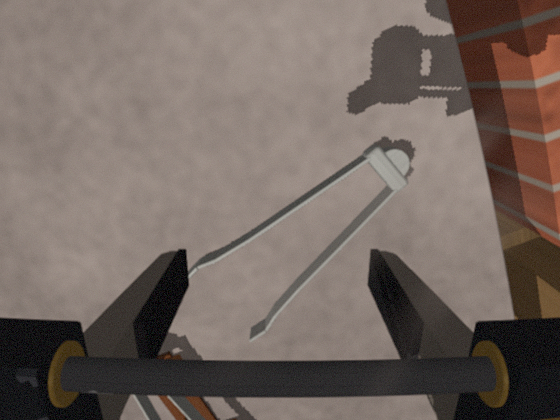

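```bash
cat > h.py <<'E'
import numpy as np, cv2
from cell import bot
def ray(n,uv,c=None):
    c=c or bot.get_calibration(n)
    p=cv2.undistortPoints(np.array([[uv]],float),c["intrinsics"],c["D"])[0,0]
    R,t=c["R"],c["t"]; return -R.T@t, R.T@np.array([p[0],p[1],1.])
def plane(n,uv,z,c=None):
    o,d=ray(n,uv,c); return o+d*(z-o[2])/d[2]
def tri(obs):
    A=np.zeros((3,3));b=np.zeros(3);L=[]
    for n,uv,*c in obs:
        o,d=ray(n,uv,*c);d=d/np.linalg.norm(d);P=np.eye(3)-np.outer(d,d);A+=P;b+=P@o;L.append((P,o))
    x=np.linalg.solve(A,b); return x,[np.linalg.norm(P@(x-o)) for P,o in L]
def proj(n,X,c=None):
    c=c or bot.get_calibration(n)
    return cv2.projectPoints(np.array([X],float),cv2.Rodrigues(c["R"])[0],c["t"],c["intrinsics"],c["D"])[0].reshape(-1,2)
E
python3 - <<'E'
import cv2,numpy as np
s=cv2.imread('pics/scene0.png');d=cv2.imread('pics/side0.png')
def cr(im,x,y,w,h,f):return cv2.resize(im[y:y+h,x:x+w],(w*f,h*f),interpolation=cv2.INTER_CUBIC)
cv2.imwrite('pics/c_tongs.png',np.hstack([cr(s,275,140,90,70,4),cr(d,190,145,90,70,4)]))
cv2.imwrite('pics/c_light.png',np.hstack([cr(s,105,300,125,115,3),cr(d,305,280,125,115,3)]))
cv2.imwrite('pics/c_rack.png',np.hstack([cr(s,230,215,130,120,3),cr(d,270,180,130,120,3)]))
E
```

```text
(no output)
```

View pics/c_tongs.png

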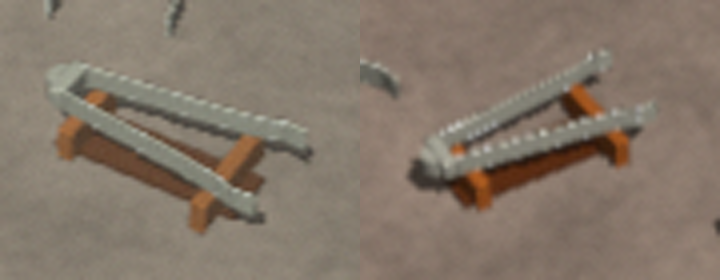

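View pics/c_light.png

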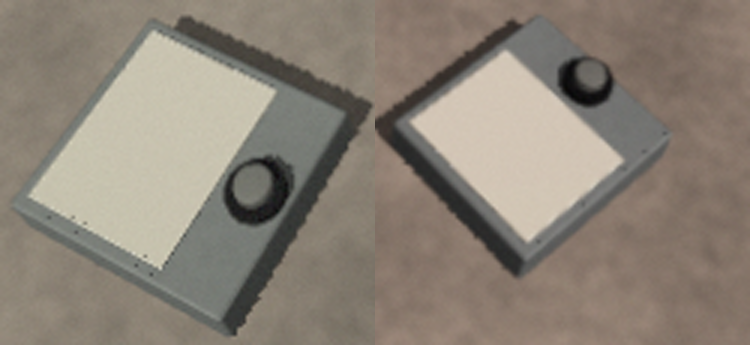

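View pics/c_rack.png

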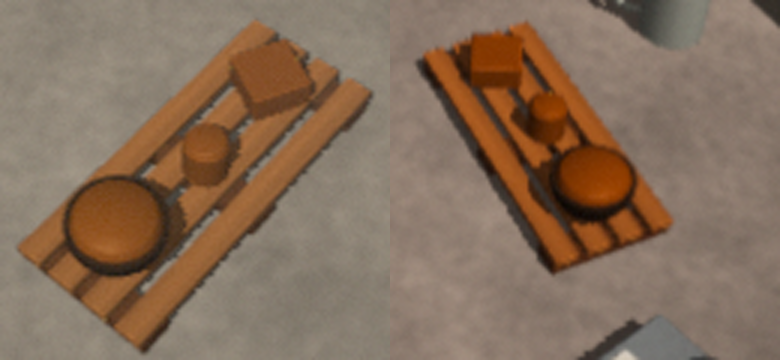

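Run:
```python
from h import *
np.set_printoptions(precision=4,suppress=True)
S={n:cv2.imread(f'pics/{n}0.png') for n in('scene','side')}
sc=lambda x,y,o,f,dx=0:((x-dx)/f+o[0]-.33,y/f+o[1]-.33)
print("tail",tri([('scene',sc(62,80,(275,140),4)),('side',sc(435,160,(190,145),4,360))]))
print("tipA",tri([('scene',sc(310,148,(275,140),4)),('side',sc(607,58,(190,145),4,360))]))
print("tipB",tri([('scene',sc(258,213,(275,140),4)),('side',sc(654,106,(190,145),4,360))]))
print("btn",tri([('scene',sc(252,185,(105,300),3)),('side',sc(594,75,(305,280),3,375))]))
for n,b in(('scene',(105,300,125,115)),('side',(305,280,125,115))):
    x,y,w,h=b;im=S[n][y:y+h,x:x+w];m=(im.min(2)>150).astype(np.uint8)
    m=cv2.morphologyEx(m,cv2.MORPH_OPEN,np.ones((3,3),np.uint8))
    c=max(cv2.findContours(m,cv2.RETR_EXTERNAL,cv2.CHAIN_APPROX_NONE)[0],key=cv2.contourArea)
    P=np.array([plane(n,(p[0][0]+x,p[0][1]+y),.045)[:2]for p in c])
    r=cv2.minAreaRect((P*1000).astype(np.float32));print(n,'plate',r, cv2.boxPoints(r))
for nm,a,b in (("cake",(209,139),(548,105)),("shell",(117,222),(593,180)),("block",(267,72),(497,50))):
    z={'cake':.069,'shell':.078,'block':.055}[nm]
    pa=sc(*a,(230,215),3);pb=sc(*b,(270,180),3,390)
    print(nm,plane('scene',pa,z),plane('side',pb,z),tri([('scene',pa),('side',pb)]))
cs=[(20,245),(145,350),(370,92),(258,22)]; ds=[(557,270),(672,225),(523,25),(428,52)]
for a in cs: print('rack s',plane('scene',sc(*a,(230,215),3),.025))
for a in ds: print('rack d',plane('side',sc(*a,(270,180),3,390),.025))
```

```text
tail (array([0.3564, 0.3064, 0.0393]), [np.float64(0.00024364366121698805), np.float64(0.0002436436612171677)])
tipA (array([0.5462, 0.3677, 0.0281]), [np.float64(0.0038154595869046948), np.float64(0.003815459586904773)])
tipB (array([0.5516, 0.2831, 0.0329]), [np.float64(0.004786427848850355), np.float64(0.004786427848850301)])
btn (array([ 0.565 , -0.3383,  0.0609]), [np.float64(8.30037891026944e-06), np.float64(8.300378910170872e-06)])
scene plate ((479.5392761230469, -354.10162353515625), (113.73674774169922, 139.55335998535156), 10.946760177612305) [[ 410.4553 -296.3937]
 [ 436.9561 -433.4078]
 [ 548.6232 -411.8095]
 [ 522.1225 -274.7955]]
side plate ((477.7406311035156, -352.355712890625), (114.01097869873047, 139.5998992919922), 10.956024169921875) [[ 408.5083 -294.6622]
 [ 435.04   -431.7176]
 [ 546.973  -410.0492]
 [ 520.4412 -272.9938]]
cake [ 0.6102 -0.0071  0.069 ] [ 0.6028 -0.0089  0.069 ] (array([ 0.6073, -0.0028,  0.0612]), [np.float64(0.00014726120595092508), np.float64(0.00014726120595093706)])
shell [ 0.6006 -0.1152  0.078 ] [ 0.5834 -0.1185  0.078 ] (array([ 0.5934, -0.1071,  0.0603]), [np.float64(0.0002116792663549677), np.float64(0.00021167926635502207)])
block [0.6055 0.0867 0.055 ] [0.6057 0.0953 0.055 ] (array([0.6046, 0.0901, 0.0559]), [np.float64(0.003363806295863919), np.float64(0.003363806295864062)])
rack s [ 0.5295 -0.1537  0.025 ]
rack s [ 0.6634 -0.1656  0.025 ]
rack s [0.6791 0.1411 0.025 ]
rack s [0.5556 0.1506 0.025 ]
rack d [ 0.5222 -0.1606  0.025 ]
rack d [ 0.65   -0.1675  0.025 ]
rack d [0.6692 0.1424 0.025 ]
rack d [0.5543 0.1534 0.025 ]
```

Request:
drive_tool(
  steps=[
    [[-0.94,-1,0,0,0,0,1],[-0.94,-1,0,0,0,0,1],[-0.94,-1,0,0,0,0,1],[-0.94,-1,0,0,0,0,1],[-0.94,-1,0,0,0,0,1],[-0.94,-1,0,0,0,0,1],[-0.94,-1,0,0,0,0,1],[-0.94,-1,0,0,0,0,1]],
  ],
)

```text
clock: 0.95
ee_pos: [0.2892, 0.3269, 0.228]
eef_rot: [-3.136, -0.002, 2.781]
ft_force: [0.2, -0.2, -0.4]
finger_gap: 0.326
```

Request:
drive_tool(
  steps=[
    [[-0.94,-1,0,0,0,0,1],[-0.94,-1,0,0,0,0,1],[-0.94,-1,0,0,0,0,1],[-0.94,-1,0,0,0,0,1],[-0.94,-1,0,0,0,0,1],[-0.94,-1,0,0,0,0,1],[-0.94,-1,0,0,0,0,1],[-0.94,-1,0,0,0,0,1]],
  ],
)

```text
clock: 1.75
ee_pos: [0.3742, 0.1152, 0.2269]
eef_rot: [-3.135, -0.003, 2.782]
ft_force: [0.4, 0.2, -0.8]
finger_gap: 0.004
```

Request:
drive_tool(
  steps=[
    [[-0.94,-1,0,0,0,0,1],[-0.94,-1,0,0,0,0,1],[-0.94,-1,0,0,0,0,1],[-0.94,-1,0,0,0,0,1],[-0.94,-1,0,0,0,0,1],[-0.94,-1,0,0,0,0,1],[-0.94,-1,0,0,0,0,1],[-0.94,-1,0,0,0,0,1]],
  ],
)

```text
clock: 2.55
ee_pos: [0.4594, -0.0966, 0.2256]
eef_rot: [-3.136, -0.005, 2.78]
ft_force: [0.2, 0.7, -0.3]
finger_gap: 0.007
```

```bash
cat >> h.py <<'E'
from scipy.spatial.transform import Rotation as Ro
def go(target,yaw=None):
    o=bot.get_obs();R=Ro.from_euler('xyz',o['eef_rot'])
    d=R.as_matrix().T@(np.array(target)-o['ee_pos'])
    y=o['eef_rot'][2] if yaw is None else yaw
    rv=(R.inv()*Ro.from_euler('xyz',[np.pi,0,y])).as_rotvec(degrees=True)
    print('pos',o['ee_pos'].round(4),'shift units',(d/.02).round(2),'turn units',(rv/6).round(2),'gap',o['finger_gap'],o['clock'])
E
python3 -c "
from h import *
go([.565,-.338,.115])"
```

```text
pos [ 0.4594 -0.0966  0.2256] shift units [-9.24 -9.39  5.53] turn units [-0.05 -0.05  0.  ] gap 0.0066636713608013605 2.55
```

Request:
drive_tool(
  steps=[
    [[-0.97,-0.98,0.45,0,0,0,1],[-0.97,-0.98,0.6,0,0,0,1],[-0.97,-0.98,0.6,-0.05,-0.05,0,1],[-0.97,-0.98,0.6,0,0,0,1],[-0.97,-0.98,0.6,0,0,0,1],[-0.97,-0.98,0.6,0,0,0,1],[-0.97,-0.98,0.6,0,0,0,1],[-0.97,-0.98,0.6,0,0,0,1]],
  ],
)

```text
clock: 3.35
ee_pos: [0.5516, -0.3073, 0.1286]
eef_rot: [3.141, 0.001, 2.779]
ft_force: [-0.2, 0.7, 0.6]
finger_gap: 0.002
```

```bash
python3 -c "
from h import *
go([.565,-.338,.115])"
```

```text
pos [ 0.5516 -0.3073  0.1286] shift units [-1.17 -1.2   0.68] turn units [0.01 0.01 0.  ] gap 0.0022949224096534947 3.35
```

Request:
drive_tool(
  steps=[
    [[-0.6,-0.6,0.3,0,0,0,1],[-0.4,-0.4,0.2,0,0,0,1],[-0.2,-0.2,0.1,0,0,0,1],[0,0,0,0,0,0,1],[0,0,0,0,0,0,1],[0,0,0,0,0,0,1],[0,0,0,0,0,0,1],[0,0,0,0,0,0,1]],
  ],
)

```text
clock: 4.15
ee_pos: [0.5644, -0.3395, 0.1122]
eef_rot: [3.139, -0.005, 2.777]
ft_force: [-0.2, -0.1, -0.5]
finger_gap: 0.008
```

```bash
python3 -c "
from h import *
go([.565,-.338,.085])
cv2.imwrite('pics/w1.png',bot.snapshot('wrist')[:,:,::-1]);cv2.imwrite('pics/s1.png',cv2.resize(bot.snapshot('side')[260:380,300:430,::-1],None,fx=4,fy=4))"
```

```text
pos [ 0.5644 -0.3395  0.1122] shift units [-0.01  0.08  1.36] turn units [ 0.03 -0.05 -0.  ] gap 0.00758013035150787 4.15
```

View pics/w1.png

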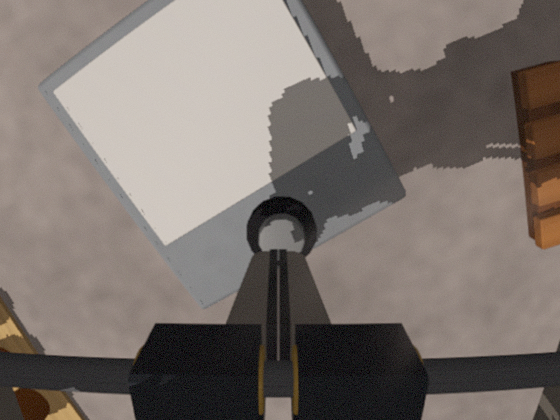

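View pics/s1.png

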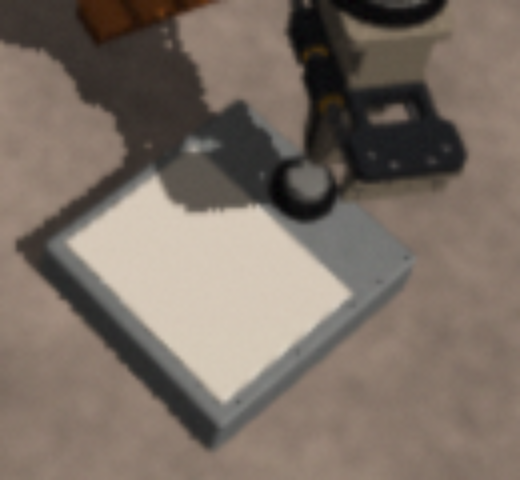

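```bash
python3 -c "
from h import *
print(plane('wrist',(282,233),.045),plane('wrist',(282,238),.058))
print(proj('wrist',[.5644,-.3395,.0952]))"
```

```text
[ 0.56601769 -0.33711516  0.045     ] [ 0.56429536 -0.33666167  0.058     ]
[[277.87264356 267.22853661]]
```

Request:
drive_tool(
  steps=[
    [[0,0.1,0.5,0,0,0,1],[0,0,0.5,0,0,0,1],[0,0,0.4,0,0,0,1],[0,0,0.2,0,0,0,1],[0,0,0.2,0,0,0,1],[0,0,0.1,0,0,0,1],[0,0,0,0,0,0,1],[0,0,0,0,0,0,1]],
  ],
)

```text
clock: 5.05
ee_pos: [0.5656, -0.3376, 0.0769]
eef_rot: [3.139, -0.006, 2.778]
ft_force: [-1.4, 0.7, 3.6]
finger_gap: 0.005
```

Request:
drive_tool(
  steps=[
    [[0,0,0.15,0,0,0,1],[0,0,0.15,0,0,0,1],[0,0,0.15,0,0,0,1],[0,0,0.15,0,0,0,1],[0,0,0.1,0,0,0,1],[0,0,0,0,0,0,1],[0,0,0,0,0,0,1],[0,0,0,0,0,0,1]],
  ],
)

```text
clock: 5.85
ee_pos: [0.5659, -0.3378, 0.0762]
eef_rot: [3.14, -0.008, 2.779]
ft_force: [-1.5, 0.6, 4.5]
finger_gap: 0.009
```

Request:
drive_tool(
  steps=[
    [[0,0,0.4,0,0,0,1],[0,0,0.4,0,0,0,1],[0,0,0.4,0,0,0,1],[0,0,0.4,0,0,0,1],[0,0,0.4,0,0,0,1],[0,0,0.4,0,0,0,1],[0,0,0.4,0,0,0,1],[0,0,0.4,0,0,0,1]],
  ],
)

```text
clock: 6.65
ee_pos: [0.5671, -0.3384, 0.0746]
eef_rot: [-3.14, -0.022, 2.786]
ft_force: [-19.3, 15.1, 46.2]
finger_gap: 0.007
```

Request:
drive_tool(
  steps=[
    [[0,0,-0.3,0,0,0,1],[0,0,-0.5,0,0,0,1],[0,0,-0.8,0,0,0,1],[0,0,-1,0,0,0,1],[0,0,-1,0,0,0,0],[0,0,-1,0,0,0,-1],[0,0,-1,0,0,0,-1],[0,0,-1,0,0,0,-1]],
  ],
)

```text
clock: 7.45
ee_pos: [0.5685, -0.3384, 0.208]
eef_rot: [3.141, -0.027, 2.785]
ft_force: [0.1, -0.7, 0.1]
finger_gap: 0.332
```

```bash
python3 -c "
from h import *
cv2.imwrite('pics/s2.png',cv2.resize(bot.snapshot('side')[260:380,300:430,::-1],None,fx=4,fy=4))
go([.45,.31,.22],3.241)"
```

```text
pos [ 0.5701 -0.3396  0.2124] shift units [16.95 28.35 -0.06] turn units [ 0.03 -0.2  -4.35] gap 0.377832172390848 7.5
```

View pics/s2.png

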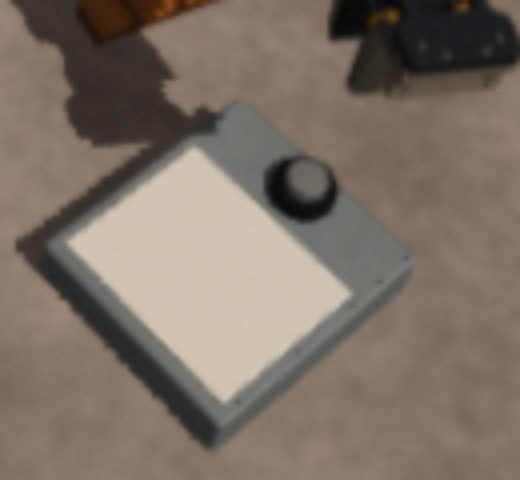

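Request:
drive_tool(
  steps=[
    [[0.6,1,0,0,-0.2,0,-1],[0.6,1,0,0,0,0,-1],[0.6,1,0,0,0,0,-1],[0.6,1,0,0,0,0,-1],[0.6,1,0,0,0,0,-1],[0.6,1,0,0,0,0,-1],[0.6,1,0,0,0,0,-1],[0.6,1,0,0,0,0,-1]],
  ],
)

```text
clock: 8.3
ee_pos: [0.5348, -0.1534, 0.2074]
eef_rot: [-3.14, 0.001, 2.78]
ft_force: [0.4, 0.6, 0.3]
finger_gap: 1.0
```

Request:
drive_tool(
  steps=[
    [[0.6,1,0,0,0,0,-1],[0.6,1,0,0,0,0,-1],[0.6,1,0,0,0,0,-1],[0.6,1,0,0,0,0,-1],[0.6,1,0,0,0,0,-1],[0.6,1,0,0,0,0,-1],[0.6,1,0,0,0,0,-1],[0.6,1,0,0,0,0,-1]],
  ],
)

```text
clock: 9.1
ee_pos: [0.4982, 0.038, 0.2009]
eef_rot: [-3.14, -0.004, 2.778]
ft_force: [0.0, -0.5, 0.7]
finger_gap: 1.003
```

```bash
python3 -c "
from h import *
go([.45,.31,.22],3.241)
R=Ro.from_euler('xyz',bot.get_obs()['eef_rot']).as_matrix()
c=bot.get_calibration('wrist');print('cam in tool',R.T@(-c['R'].T@c['t']-bot.get_obs()['ee_pos']),'cam axes',(c['R']@R).T.round(2))"
```

```text
pos [0.4982 0.038  0.2009] shift units [ 7.09 11.85 -0.94] turn units [-0.   -0.04 -4.42] gap 1.0028783637394345 9.1
cam in tool [ 8.53390927e-02 -1.15093766e-04 -1.54195358e-01] cam axes [[ 0.   -0.95 -0.3 ]
 [ 1.    0.    0.  ]
 [-0.   -0.3   0.95]]
```

Request:
drive_tool(
  steps=[
    [[0,0,-0.1,0,0,1,-1],[0,0,-0.1,0,0,1,-1],[0,0,-0.1,0,0,1,-1],[0,0,-0.1,0,0,1,-1],[0,0,-0.1,0,0,1,-1],[0,0,-0.1,0,0,1,-1],[0,0,-0.1,0,0,1,-1],[0,0,-0.1,0,0,1,-1]],
  ],
)

```text
clock: 9.9
ee_pos: [0.4956, 0.0418, 0.2108]
eef_rot: [-3.132, -0.006, 1.912]
ft_force: [-0.3, -0.3, -0.6]
finger_gap: 1.0
```

Request:
drive_tool(
  steps=[
    [[0,0,-0.1,0,0,1,-1],[0,0,-0.1,0,0,1,-1],[0,0,-0.1,0,0,1,-1],[0,0,-0.1,0,0,1,-1],[0,0,-0.1,0,0,1,-1],[0,0,-0.1,0,0,1,-1],[0,0,-0.1,0,0,1,-1],[0,0,-0.1,0,0,1,-1]],
  ],
)

```text
clock: 10.7
ee_pos: [0.4944, 0.0417, 0.221]
eef_rot: [-3.126, 0.005, 1.037]
ft_force: [0.9, 0.6, 0.1]
finger_gap: 1.0
```

Request:
drive_tool(
  steps=[
    [[0,0,-0.1,0,0,1,-1],[0,0,-0.1,0,0,1,-1],[0,0,-0.1,0,0,1,-1],[0,0,-0.1,0,0,1,-1],[0,0,-0.1,0,0,1,-1],[0,0,-0.1,0,0,1,-1],[0,0,-0.1,0,0,1,-1],[0,0,-0.1,0,0,1,-1]],
  ],
)

```text
clock: 11.5
ee_pos: [0.4935, 0.0416, 0.2312]
eef_rot: [-3.133, 0.021, 0.162]
ft_force: [0.3, 0.2, 0.3]
finger_gap: 0.999
```

```bash
python3 -c "
from h import *
go([.45,.31,.22],.1)"
```

```text
pos [0.4935 0.0416 0.2312] shift units [  0.04 -13.59   0.68] turn units [-0.08  0.2   0.59] gap 0.9992069189381854 11.5
```

```bash
python3 -c "
from h import *
import pickle
pickle.dump(bot.get_calibration('wrist'),open('w2.pkl','wb'))
cv2.imwrite('pics/w2.png',bot.snapshot('wrist')[:,:,::-1])"
```

Request:
drive_tool(
  steps=[
    [[0,-1,0,0,0.1,0.2,-1],[0,-1,0,0,0.1,0.2,-1],[0,-1,0,0,0,0.2,-1],[0,-1,0,0,0,0,-1],[0,-1,0,0,0,0,-1],[0,-1,0,0,0,0,-1],[0,-1,0,0,0,0,-1],[0,-1,0,0,0,0,-1]],
  ],
)

```text
clock: 12.35
ee_pos: [0.4743, 0.2038, 0.2277]
eef_rot: [-3.133, 0.002, 0.103]
ft_force: [0.6, -0.5, -0.0]
finger_gap: 1.001
```

View pics/w2.png

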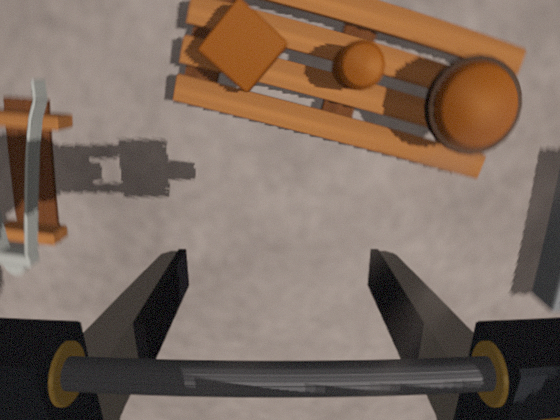

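```bash
python3 -c "
from h import *
go([.45,.31,.22],.1)"
```

```text
pos [0.4743 0.2038 0.2277] shift units [-0.66 -5.41  0.43] turn units [-0.08  0.02  0.03] gap 1.00052626392396 12.35
```

Request:
drive_tool(
  steps=[
    [[-0.4,-1,0,0,0,0,-1],[-0.4,-1,0,0,0,0,-1],[-0.4,-1,0,0,0,0,-1],[-0.3,-0.9,0,0,0,0,-1],[-0.3,-0.7,0,0,0,0,-1],[-0.2,-0.3,0,0,0,0,-1],[0,0,0,0,0,0,-1],[0,0,0,0,0,0,-1]],
  ],
)

```text
clock: 13.15
ee_pos: [0.4206, 0.3017, 0.2237]
eef_rot: [-3.134, 0.006, 0.121]
ft_force: [0.4, -1.1, -0.5]
finger_gap: 0.997
```

```bash
python3 -c "
from h import *
go([.45,.31,.22],.1)
import pickle
pickle.dump(bot.get_calibration('wrist'),open('w3.pkl','wb'))
cv2.imwrite('pics/w3.png',bot.snapshot('wrist')[:,:,::-1])"
```

```text
pos [0.4206 0.3017 0.2237] shift units [ 1.51 -0.23  0.18] turn units [-0.07  0.06  0.2 ] gap 0.9970231058781737 13.15
```

View pics/w3.png

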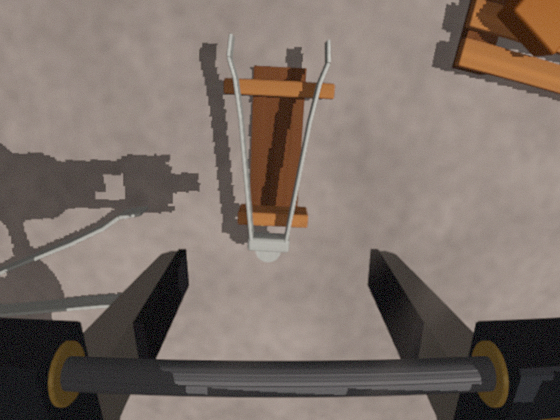

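Run:
```python
from h import *
import pickle
im=cv2.imread('pics/w3.png')
cv2.imwrite('pics/w3c.png',cv2.resize(im[20:275,200:360],None,fx=3,fy=2.3,interpolation=cv2.INTER_CUBIC))
c=pickle.load(open('w3.pkl','rb'))
np.set_printoptions(precision=4,suppress=True)
for nm,uv,z in(('Ltip',(230.5,36),.05),('Rtip',(328,42),.05),('Lbend',(229.5,62),.05),('Rbend',(326,72),.05),('tailblk',(268.5,244),.05),('tailend',(267,262),.045),('fbar',(278,88),.03),('bbar',(273,216),.03),('Lmid',(241.5,150),.05),('Rmid',(305.5,150),.05)):
    print(nm,plane('wrist',uv,z,c))
c=pickle.load(open('w2.pkl','rb'))
for nm,uv,z in (('cake',(359,64),.069),('cake',(359,64),.06),('shell',(474,104),.06),('block',(242,45),.055)):print(nm,plane('wrist',uv,z,c))
```

```text
Ltip [0.5429 0.3574 0.05  ]
Rtip [0.5479 0.2774 0.05  ]
Lbend [0.5224 0.3564 0.05  ]
Rbend [0.5242 0.2755 0.05  ]
tailblk [0.3638 0.3055 0.05  ]
tailend [0.3423 0.3047 0.045 ]
fbar [0.5063 0.3139 0.03  ]
bbar [0.3854 0.3041 0.03  ]
Lmid [0.4501 0.3393 0.05  ]
Rmid [0.457  0.2833 0.05  ]
cake [ 0.6056 -0.004   0.069 ]
cake [ 0.6063 -0.0057  0.06  ]
shell [ 0.5929 -0.1112  0.06  ]
block [0.6054 0.0919 0.055 ]
```

View pics/w3c.png

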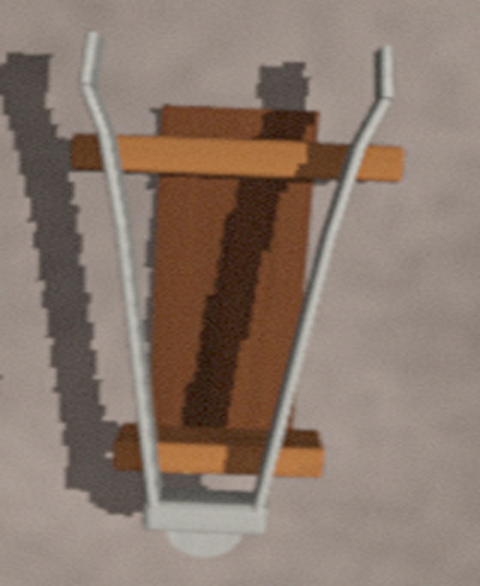

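```bash
python3 -c "
from h import *
go([.445,.3105,.042],.07)"
```

```text
pos [0.4206 0.3016 0.2237] shift units [ 1.32 -0.22  9.08] turn units [-0.07  0.06  0.48] gap 0.9990821526360131 13.2
```

Request:
drive_tool(
  steps=[
    [[0.5,-0.2,0.5,-0.07,0.06,0.25,-1],[0.5,-0.2,0.8,0,0,0.25,-1],[0.3,-0.1,1,0,0,0,-1],[0,0,1,0,0,0,-1],[0,0,1,0,0,0,-1],[0,0,0.8,0,0,0,-1],[0,0,0.4,0,0,0,-1],[0,0,0,0,0,0,-1]],
  ],
)

```text
clock: 14.0
ee_pos: [0.452, 0.3097, 0.111]
eef_rot: [-3.142, -0.005, 0.06]
ft_force: [0.2, 0.3, 0.6]
finger_gap: 1.001
```

```bash
python3 -c "
from h import *
go([.445,.3105,.040],.07)
cv2.imwrite('pics/w4.png',bot.snapshot('wrist')[:,:,::-1])"
```

```text
pos [0.452  0.3097 0.111 ] shift units [-0.36 -0.06  3.55] turn units [-0.   -0.05 -0.1 ] gap 1.0008915400294909 14.0
```

View pics/w4.png

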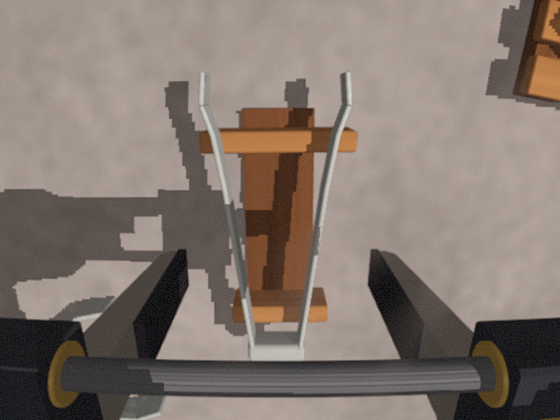

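```bash
python3 -c "
from h import *
for uv,z in (((204,75),.05),((346,74),.05),((275.5,345),.05),((279,139),.03),((281,302),.03)): print(plane('wrist',uv,z).round(4))
go([.445,.3105,.040],.06)"
```

```text
[0.5439 0.3567 0.05  ]
[0.5491 0.2781 0.05  ]
[0.3696 0.3067 0.05  ]
[0.5085 0.3128 0.03  ]
[0.3921 0.3041 0.03  ]
pos [0.4524 0.3099 0.1117] shift units [-0.39 -0.05  3.58] turn units [-0.   -0.06 -0.  ] gap 0.9984616974721278 14.05
```

Request:
drive_tool(
  steps=[
    [[-0.3,-0.05,0.8,0,-0.05,0,-1],[0,0,1,0,0,0,-1],[0,0,0.9,0,0,0,-1],[0,0,0.5,0,0,0,-1],[0,0,0.2,0,0,0,-1],[0,0,0,0,0,0,-1],[0,0,0,0,0,0,-1],[0,0,0,0,0,0,-1]],
  ],
)

```text
clock: 14.85
ee_pos: [0.4489, 0.3121, 0.0444]
eef_rot: [-3.138, -0.009, 0.06]
ft_force: [-0.3, 0.7, 0.9]
finger_gap: 0.998
```

```bash
python3 -c "
from h import *
go([.446,.3105,.039],.065)"
```

```text
pos [0.4489 0.3121 0.0444] shift units [-0.15  0.07  0.27] turn units [-0.03 -0.08 -0.05] gap 0.9979040253080665 14.85
```

Request:
drive_tool(
  steps=[
    [[-0.15,0.08,0.35,0,-0.08,-0.05,-1],[-0.1,0,0.15,0,0,0,-0.4],[0,0,0,0,0,0,-0.3],[0,0,0,0,0,0,-0.2],[0,0,0,0,0,0,-0.1],[0,0,0,0,0,0,-0.1],[0,0,0,0,0,0,-0.1],[0,0,0,0,0,0,-0.1]],
  ],
)

```text
clock: 15.65
ee_pos: [0.4448, 0.3105, 0.035]
eef_rot: [-3.137, -0.002, 0.066]
ft_force: [-0.4, -0.1, -0.9]
finger_gap: 0.548
```

```bash
python3 -c "
from h import *
go([.446,.3105,.039],.065)
cv2.imwrite('pics/w5.png',bot.snapshot('wrist')[:,:,::-1])"
```

```text
pos [0.4448 0.3105 0.035 ] shift units [ 0.06  0.   -0.2 ] turn units [-0.04 -0.02  0.01] gap 0.5479931877532043 15.65
```

View pics/w5.png

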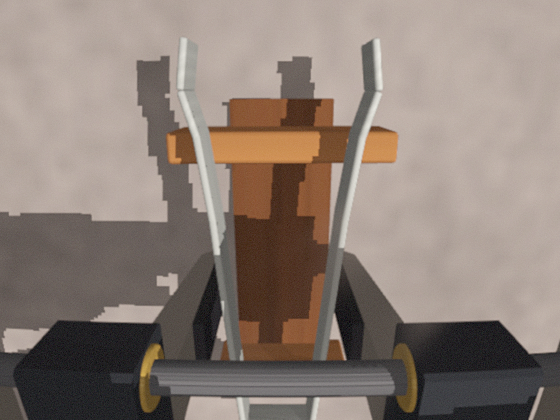

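Request:
drive_tool(
  steps=[
    [[0,0,-0.3,0,0,0,-0.1],[0,0,-0.5,0,0,0,-0.1],[0,0,-0.6,0,0,0,-0.1],[0,0,-0.6,0,0,0,-0.1],[0,0,-0.6,0,0,0,-0.1],[0,0,-0.6,0,0,0,-0.1],[0,0,-0.4,0,0,0,-0.1],[0,0,-0.2,0,0,0,-0.1]],
  ],
)

```text
clock: 16.5
ee_pos: [0.4452, 0.3104, 0.1191]
eef_rot: [-3.136, -0.005, 0.066]
ft_force: [-0.2, -0.2, -1.0]
finger_gap: 0.552
```

Request:
drive_tool(
  steps=[
    [[0,0,-0.5,0,0,0,-0.1],[0,0,-0.6,0,0,0,-0.1],[0,0,-0.6,0,0,0,-0.1],[0,0,-0.4,0,0,0,-0.1],[0,0,0,0,0,0,-0.1],[0,0,0,0,0,0,-0.1],[0,0,0,0,0,0,-0.1],[0,0,0,0,0,0,-0.1]],
  ],
)

```text
clock: 17.3
ee_pos: [0.4446, 0.31, 0.1646]
eef_rot: [-3.137, -0.004, 0.066]
ft_force: [1.0, 0.3, -0.5]
finger_gap: 0.554
```

```bash
python3 -c "
from h import *
go([.521,.004,.16],-.09)
cv2.imwrite('pics/w6.png',bot.snapshot('wrist')[:,:,::-1])
cv2.imwrite('pics/s6.png',cv2.resize(bot.snapshot('side')[80:220,150:300,::-1],None,fx=4,fy=4))"
```

```text
pos [0.4446 0.31   0.1646] shift units [ 2.8  15.52  0.16] turn units [-0.05 -0.03  1.49] gap 0.5537136852721365 17.3
```

View pics/w6.png

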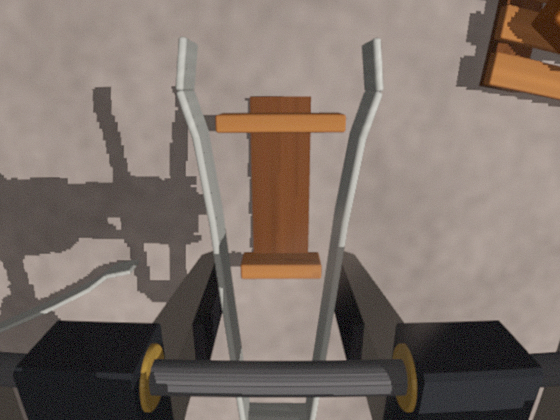

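View pics/s6.png

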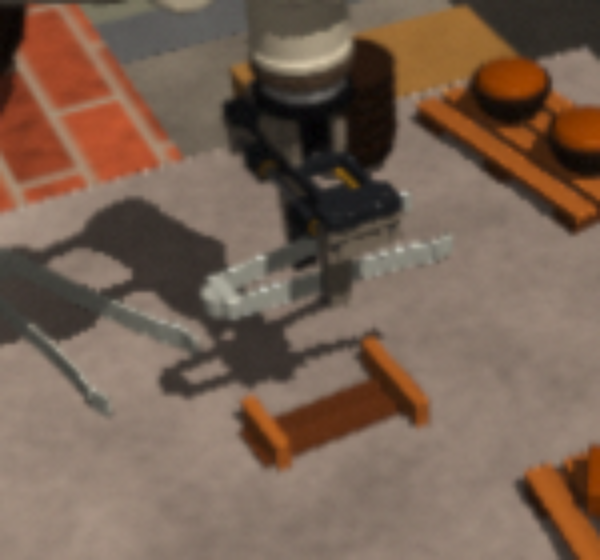

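Request:
drive_tool(
  steps=[
    [[0.1,0.5,0,0,0,0.2,-0.1],[0.15,0.8,0,0,0,0.2,-0.1],[0.2,1,0,0,0,0.2,-0.1],[0.2,1,0,0,0,0.2,-0.1],[0.2,1,0,0,0,0.2,-0.1],[0.2,1,0,0,0,0.2,-0.1],[0.2,1,0,0,0,0.2,-0.1],[0.2,1,0,0,0,0.1,-0.1]],
  ],
)

```text
clock: 18.2
ee_pos: [0.4708, 0.1556, 0.1621]
eef_rot: [-3.138, -0.0, -0.101]
ft_force: [0.4, -0.4, -1.8]
finger_gap: 0.552
```

```bash
python3 -c "
from h import *
go([.511,.004,.16],-.09)"
```

```text
pos [0.4708 0.1556 0.1621] shift units [2.77 7.34 0.09] turn units [-0.03 -0.   -0.11] gap 0.5520702550032032 18.2
```

Request:
drive_tool(
  steps=[
    [[0.4,1,0,0,0,0,-0.1],[0.4,1,0,0,0,0,-0.1],[0.4,1,0,0,0,0,-0.1],[0.4,1,0,0,0,0,-0.1],[0.3,0.9,0,0,0,0,-0.1],[0.2,0.7,0,0,0,0,-0.1],[0.1,0.4,0,0,0,0,-0.1],[0,0,0,0,0,0,-0.1]],
  ],
)

```text
clock: 19.0
ee_pos: [0.5015, 0.0191, 0.1607]
eef_rot: [-3.141, 0.001, -0.114]
ft_force: [0.6, -0.5, -0.6]
finger_gap: 0.552
```

```bash
python3 -c "
from h import *
go([.511,.004,.16],-.09)
import pickle
pickle.dump((bot.get_calibration('wrist'),bot.get_obs()),open('w7.pkl','wb'))
cv2.imwrite('pics/w7.png',bot.snapshot('wrist')[:,:,::-1])"
```

```text
pos [0.5015 0.0191 0.1607] shift units [0.56 0.7  0.03] turn units [-0.01  0.01 -0.23] gap 0.5524034535853846 19.0
```

View pics/w7.png

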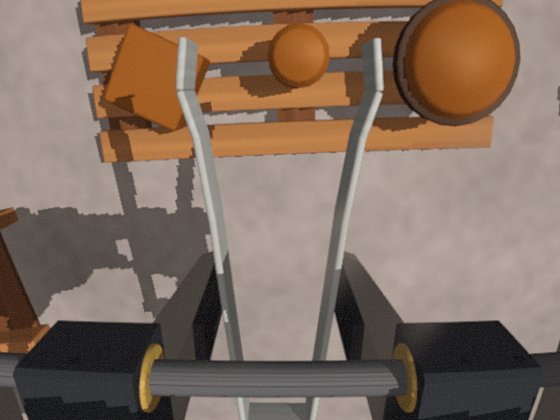

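```bash
python3 - <<'E'
from h import *
import pickle
np.set_printoptions(precision=4,suppress=True)
c,o=pickle.load(open('w7.pkl','rb'))
print('cam',-c['R'].T@c['t'])
T=Ro.from_euler('xyz',o['eef_rot']).as_matrix()
for nm,uv,z in(('cake',(299,55),.065),('cakeL',(268,55),.065),('cakeR',(330,55),.065),('cakelow',(299,88),.065),('shell',(459,60),.065),('shellL',(396,60),.065),('blk',(157,76),.055),('blkcorner',(209,72),.055),('slat',(105,145),.025),('slatR',(492,132),.025)):
    print(nm,plane('wrist',uv,z,c))
zt=o['ee_pos'][2]+.005+.01
for nm,uv in(('Ltip in',(194,42)),('Rtip in',(366,42)),('Lbend in',(195,90)),('Rbend in',(366,92)),('Lout',(178,42)),('Lbout',(178,92)),('Rbo',(382,92)),('Lfinger in',(224,258)),('tail',(277,408))):
    print(nm,T.T@(plane('wrist',uv,zt,c)-o['ee_pos']))
E
python3 -c "
import cv2
im=cv2.imread('pics/w7.png');cv2.imwrite('pics/w7c.png',cv2.resize(im[0:180,90:520],None,fx=1.8,fy=1.8))"
```

```text
cam [0.5858 0.0093 0.3147]
cake [ 0.6063 -0.006   0.065 ]
cakeL [0.6085 0.0134 0.065 ]
cakeR [ 0.6042 -0.0255  0.065 ]
cakelow [ 0.5861 -0.004   0.065 ]
shell [ 0.5936 -0.1089  0.065 ]
shellL [ 0.5971 -0.0674  0.065 ]
blk [0.6054 0.0891 0.055 ]
blkcorner [0.6034 0.0538 0.055 ]
slat [0.562  0.1503 0.025 ]
slatR [ 0.5382 -0.1555  0.025 ]
Ltip in [ 0.1017 -0.0295 -0.0151]
Rtip in [ 0.1018  0.0308 -0.0152]
Lbend in [ 0.0853 -0.03   -0.0151]
Rbend in [ 0.0847  0.0317 -0.0151]
Lout [ 0.1018 -0.0352 -0.0151]
Lbout [ 0.0847 -0.0362 -0.0151]
Rbo [ 0.0848  0.0376 -0.0152]
Lfinger in [ 0.0192 -0.0221 -0.015 ]
tail [-0.0615 -0.0004 -0.0149]
```

View pics/w7c.png

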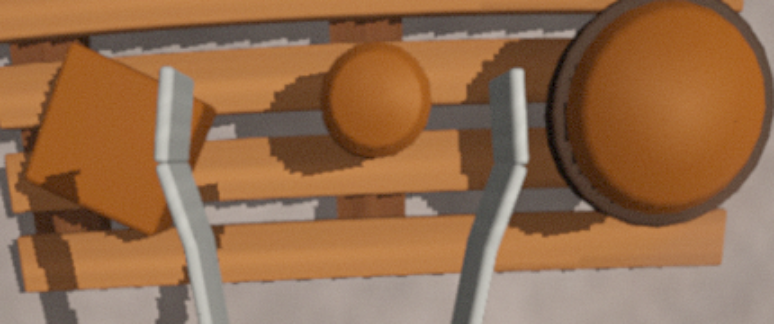

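```bash
python3 -c "
from h import *
go([.5216,.0032,.1],-.09)"
```

```text
pos [0.5013 0.0197 0.1606] shift units [1.1  0.71 3.03] turn units [-0.01  0.02 -0.23] gap 0.5480348835529114 19.05
```

Request:
drive_tool(
  steps=[
    [[0.4,0.3,0,0,0,-0.15,-0.1],[0.4,0.3,0.3,0,0,-0.1,-0.1],[0.2,0.1,0.6,0,0,0,-0.1],[0.1,0,0.6,0,0,0,-0.1],[0,0,0.6,0,0,0,-0.1],[0,0,0.4,0,0,0,-0.1],[0,0,0,0,0,0,-0.1],[0,0,0,0,0,0,-0.1]],
  ],
)

```text
clock: 19.85
ee_pos: [0.5217, 0.0049, 0.1037]
eef_rot: [-3.139, 0.006, -0.082]
ft_force: [0.5, 0.5, -0.4]
finger_gap: 0.551
```

```bash
python3 -c "
from h import *
go([.5216,.0032,.048],-.09)
cv2.imwrite('pics/w8.png',bot.snapshot('wrist')[:,:,::-1])"
```

```text
pos [0.5217 0.0049 0.1037] shift units [0.02 0.09 2.79] turn units [-0.02  0.06  0.07] gap 0.550970187205376 19.85
```

View pics/w8.png

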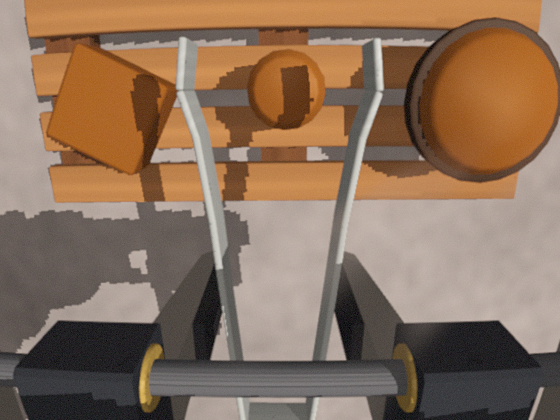

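Request:
drive_tool(
  steps=[
    [[0,0.15,0.5,0,0.06,0.07,-0.1],[0,0,0.6,0,0,0,-0.1],[0,0,0.4,0,0,0,-0.1],[0,0,0,0,0,0,-0.1],[0,0,0,0,0,0,-0.1],[0,0,0,0,0,0,-0.1],[0,0,0,0,0,0,-0.1],[0,0,0,0,0,0,-0.1]],
  ],
)

```text
clock: 20.7
ee_pos: [0.5224, 0.0016, 0.0726]
eef_rot: [-3.14, -0.004, -0.09]
ft_force: [0.3, -0.5, -0.8]
finger_gap: 0.551
```

```bash
python3 -c "
from h import *
go([.5216,.0032,.048],-.09)
cv2.imwrite('pics/w9.png',bot.snapshot('wrist')[:,:,::-1])"
```

```text
pos [0.5224 0.0016 0.0726] shift units [-0.05 -0.07  1.23] turn units [-0.02 -0.03 -0.  ] gap 0.5511861017494035 20.7
```

View pics/w9.png

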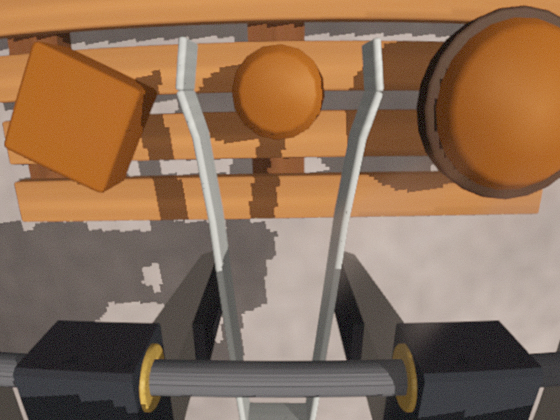

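Request:
drive_tool(
  steps=[
    [[0,0,0.4,0,-0.03,0,-0.1],[0,0,0.5,0,0,0,-0.1],[0,0,0.25,0,0,0,-0.1],[0,0,0,0,0,0,-0.1],[0,0,0,0,0,0,-0.1],[0,0,0,0,0,0,-0.1],[0,0,0,0,0,0,-0.1],[0,0,0,0,0,0,-0.1]],
  ],
)

```text
clock: 21.55
ee_pos: [0.5225, 0.0017, 0.0475]
eef_rot: [-3.14, -0.0, -0.09]
ft_force: [0.1, 0.0, 0.1]
finger_gap: 0.552
```

```bash
python3 -c "
from h import *
go([.5216,.0032,.048],-.09)
cv2.imwrite('pics/w10.png',bot.snapshot('wrist')[:,:,::-1])"
```

```text
pos [0.5225 0.0017 0.0475] shift units [-0.05 -0.07 -0.02] turn units [-0.02 -0.   -0.  ] gap 0.551624263611611 21.55
```

View pics/w10.png

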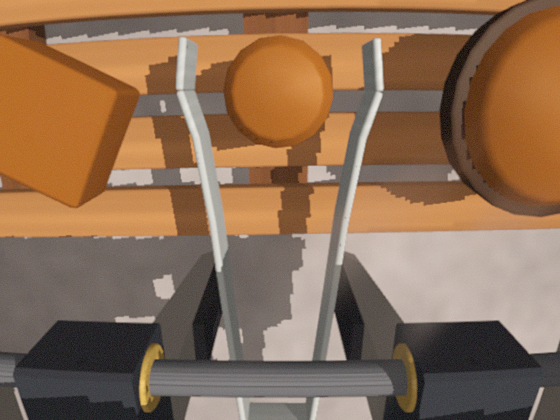

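Request:
drive_tool(
  steps=[
    [[0,0,0,0,0,0,0],[0,0,0,0,0,0,0.05],[0,0,0,0,0,0,0.1],[0,0,0,0,0,0,0.15],[0,0,0,0,0,0,0.2],[0,0,0,0,0,0,0.25],[0,0,0,0,0,0,0.3],[0,0,0,0,0,0,0.4]],
  ],
)

```text
clock: 22.4
ee_pos: [0.5229, 0.0016, 0.0482]
eef_rot: [-3.14, -0.001, -0.09]
ft_force: [0.5, -1.1, -0.9]
finger_gap: 0.387
```

Request:
drive_tool(
  steps=[
    [[0,0,0,0,0,0,0.5],[0,0,0,0,0,0,0.6],[0,0,0,0,0,0,0.8],[0,0,0,0,0,0,1],[0,0,0,0,0,0,1],[0,0,0,0,0,0,1],[0,0,0,0,0,0,1],[0,0,0,0,0,0,1]],
  ],
)

```text
clock: 23.2
ee_pos: [0.5229, 0.0016, 0.0482]
eef_rot: [-3.14, -0.001, -0.09]
ft_force: [0.2, -0.3, -1.4]
finger_gap: 0.386
```

```bash
python3 -c "
from h import *
go([.5216,.0032,.048],-.09)
cv2.imwrite('pics/w11.png',bot.snapshot('wrist')[:,:,::-1])"
```

```text
pos [0.5229 0.0016 0.0482] shift units [-0.07 -0.08  0.01] turn units [-0.02 -0.01 -0.  ] gap 0.38635270609937356 23.2
```

View pics/w11.png

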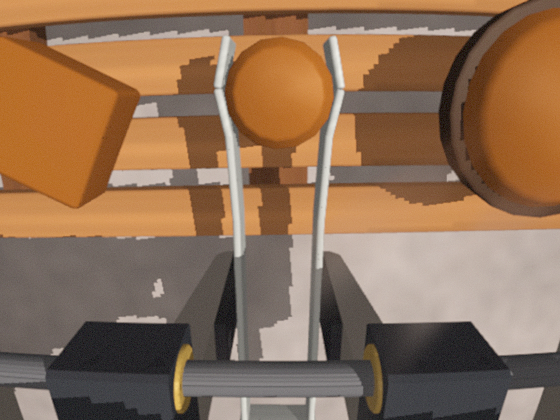

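Request:
drive_tool(
  steps=[
    [[0,0,-0.2,0,0,0,1],[0,0,-0.3,0,0,0,1],[0,0,-0.4,0,0,0,1],[0,0,-0.5,0,0,0,1],[0,0,-0.5,0,0,0,1],[0,0,-0.5,0,0,0,1],[0,0,-0.5,0,0,0,1],[0,0,-0.5,0,0,0,1]],
  ],
)

```text
clock: 24.05
ee_pos: [0.522, 0.0016, 0.1214]
eef_rot: [-3.14, 0.0, -0.09]
ft_force: [-0.1, -1.2, -1.5]
finger_gap: 0.389
```

Request:
drive_tool(
  steps=[
    [[0,0,-0.5,0,0,0,1],[0,0,-0.5,0,0,0,1],[0,0,-0.5,0,0,0,1],[0,0,-0.3,0,0,0,1],[0,0,-0.1,0,0,0,1],[0,0,0,0,0,0,1],[0,0,0,0,0,0,1],[0,0,0,0,0,0,1]],
  ],
)

```text
clock: 24.85
ee_pos: [0.5225, 0.0014, 0.1642]
eef_rot: [-3.14, -0.002, -0.09]
ft_force: [-0.6, 1.0, -2.6]
finger_gap: 0.39
```

```bash
python3 -c "
from h import *
c=np.array([.479,-.353]);yaw=-.5
g=c-.085*np.array([np.cos(yaw),np.sin(yaw)]);print(g)
go([*g,.15],yaw)
cv2.imwrite('pics/w12.png',bot.snapshot('wrist')[:,:,::-1])"
```

```text
[ 0.40440548 -0.31224883]
pos [0.5225 0.0014 0.1642] shift units [-4.47 16.15  0.68] turn units [-0.02 -0.01  3.91] gap 0.3903932556599012 24.85
```

View pics/w12.png

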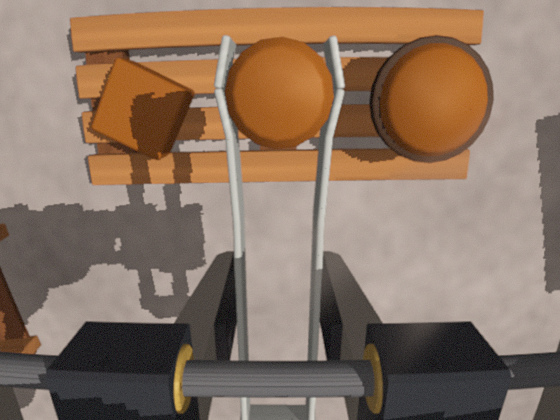

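Request:
drive_tool(
  steps=[
    [[-0.1,0.3,0,0,0,0,1],[-0.15,0.5,0,0,0,0,1],[-0.2,0.7,0,0,0,0,1],[-0.2,0.8,0,0,0,0,1],[-0.2,0.8,0,0,0,0,1],[-0.2,0.8,0,0,0,0,1],[-0.2,0.8,0,0,0,0,1],[-0.2,0.8,0,0,0,0,1]],
  ],
)

```text
clock: 25.7
ee_pos: [0.4792, -0.112, 0.1621]
eef_rot: [-3.14, 0.002, -0.088]
ft_force: [-0.4, 0.0, -1.7]
finger_gap: 0.389
```

Request:
drive_tool(
  steps=[
    [[-0.2,0.8,0,0,0,0,1],[-0.2,0.8,0,0,0,0,1],[-0.2,0.8,0,0,0,0,1],[-0.2,0.8,0,0,0,0,1],[-0.2,0.8,0,0,0,0,1],[-0.2,0.8,0,0,0,0,1],[-0.2,0.8,0,0,0,0,1],[-0.2,0.8,0,0,0,0,1]],
  ],
)

```text
clock: 26.5
ee_pos: [0.4286, -0.2467, 0.1614]
eef_rot: [3.141, 0.004, -0.093]
ft_force: [-0.2, 0.4, -2.0]
finger_gap: 0.388
```

```bash
python3 -c "
from h import *
c=np.array([.479,-.353]);yaw=-.09
g=c-.085*np.array([np.cos(yaw),np.sin(yaw)]);print(g)
go([*g,.15],yaw)"
```

```text
[ 0.39434402 -0.34536032]
pos [ 0.4286 -0.2467  0.1614] shift units [-1.24  5.07  0.57] turn units [ 0.    0.04 -0.03] gap 0.38836799105235303 26.5
```

Request:
drive_tool(
  steps=[
    [[-0.2,0.8,0.1,0,0,0,1],[-0.2,0.8,0.1,0,0,0,1],[-0.2,0.8,0.1,0,0,0,1],[-0.2,0.7,0.1,0,0,0,1],[-0.1,0.5,0.1,0,0,0,1],[-0.1,0.4,0,0,0,0,1],[-0.05,0.2,0,0,0,0,1],[0,0,0,0,0,0,1]],
  ],
)

```text
clock: 27.3
ee_pos: [0.3937, -0.3363, 0.1506]
eef_rot: [3.141, 0.006, -0.098]
ft_force: [1.1, -0.8, -2.0]
finger_gap: 0.388
```

```bash
python3 -c "
from h import *
go([.3943,-.3454,.148],-.09)"
```

```text
pos [ 0.3937 -0.3363  0.1506] shift units [0.07 0.45 0.13] turn units [ 0.    0.06 -0.08] gap 0.38778275729971645 27.3
```

Request:
drive_tool(
  steps=[
    [[0,0.3,0,0,0,0,1],[0,0.15,0,0,0,0,1],[0,0,0,0,0,0,1],[0,0,0,0,0,0,1],[0,0,0,0,0,0,1],[0,0,0,0,0,0,1],[0,0,0,0,0,0,1],[0,0,0,0,0,0,1]],
  ],
)

```text
clock: 28.1
ee_pos: [0.3938, -0.3444, 0.1508]
eef_rot: [-3.142, 0.005, -0.095]
ft_force: [-0.1, -0.3, -1.1]
finger_gap: 0.389
```

```bash
python3 -c "
from h import *
go([.3943,-.3454,.148],-.09)
print(bot.get_obs()['joint_vel'].round(4))
cv2.imwrite('pics/w13.png',bot.snapshot('wrist')[:,:,::-1])
a=bot.snapshot('scene')[200:420,60:360,::-1];b=bot.snapshot('side')[160:380,260:460,::-1]
cv2.imwrite('pics/f.png',cv2.resize(np.hstack([a,b]),None,fx=1.6,fy=1.6))"
```

```text
pos [ 0.3938 -0.3444  0.1508] shift units [0.03 0.05 0.14] turn units [-0.    0.05 -0.05] gap 0.38925378584808273 28.1
[ 0.0002  0.     -0.0011  0.0001 -0.0002 -0.0001]
```

View pics/w13.png

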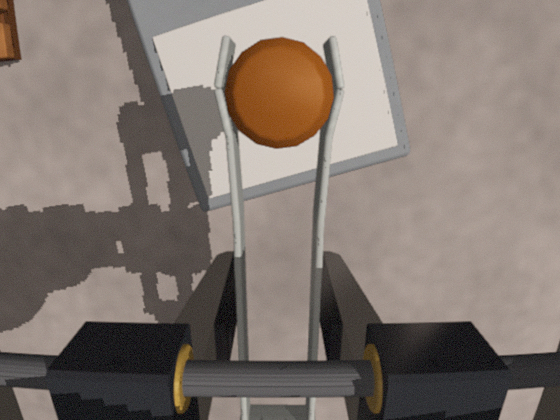

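View pics/f.png

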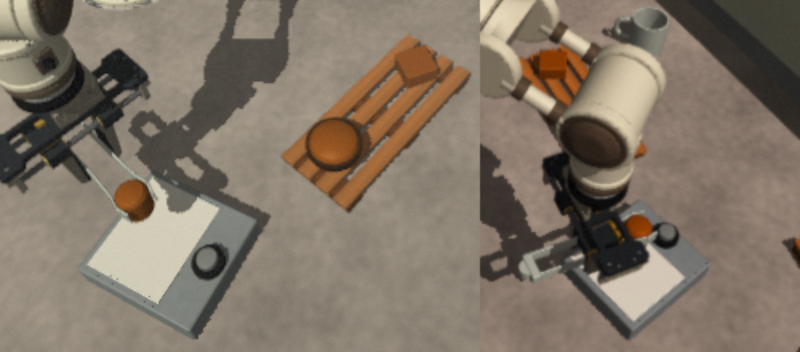

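```bash
python3 -c "
from h import *
print(proj('scene',[.479,-.353,.148]),proj('side',[.479,-.353,.148]))
print(plane('scene',(143,324),.149))
print(plane('wrist',(279,92),.169))"
```

```text
[[143.77496334 324.41352641]] [[358.52214698 304.68482207]]
[ 0.47768839 -0.35348132  0.149     ]
[ 0.47790643 -0.35281253  0.169     ]
```

Scene and wrist views both put the cake within 2 mm of the plate's middle, about 10 cm above it. The button is up, and the shell and block stand where they were.

```bash
python3 -c "
from cell import bot
print(bot.hand_in())"
```

```text
the job is handed in; nothing more can be done
None
```

I pressed the light's button and let it come up. I then took the 195 mm tongs off their rest, closed them on the small round cake, lifted it and carried it over the white plate. I handed the job in at about 28 s; it reports no verdict.

**Last checks before handing in:**
- **Cake position:** the scene and wrist views agree to 1 mm on the cake's position, at (0.478, -0.353). That is within 2 mm of the plate's middle. Its height is about 0.15 m by the arm's pose, roughly 10 cm above the plate.
- **Holding:** the grip opening stayed at 36 mm, which is the value given for jaws on the cake. The arm was at rest.
- **Rest of the scene:** the button looked up. The shell and block looked undisturbed on the rack by eye; I did not re-measure them.

**One blemish:** the last push on the button bottomed it out and peaked near 46 N at the wrist. Only the fingertips were touching the button, and this is well under the 120 N wrist limit. The 40 N limit is for the arm and the gripper's body, so it should not apply, but I could not confirm that.

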